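Clear the salt mill and fit the tray divider

TASK

The salt mill has been left standing in the middle of the spice tray, just where the divider belongs. First stand it upright on the slate coaster; then lift the blue divider out of its wooden rest and slide it gently down between the guide pins in the tray until it sits fully down on the tray's floor. Do not drop or force either of them, and leave the spice jars and the jigger standing where they are.

Things in the scene. Friction and masses are not known exactly. Their poses are not given: they have to be found in the camera images.
- tray: Open light-wood spice tray, fixed. Outside 128 (x) x 300 (y) x 40 high, walls 8, floor 6 thick. Origin: centre of the underside, z up. Amid it, inside each long wall, a pair of upright steel pins, 8 in diameter, domed tops 46 above the underside, centres at x = +-52, y = +-9: each pair leaves a 10 mm gap. The divider's two side edges slide down in these gaps, its faces towards the tray's +-y.
- slot (a point): Point on the tray's floor midway between the four pins, 6 mm above the tray's underside: the divider's origin belongs here. Axes as the tray's. The salt mill stands on or near this point at the start.
- divider: Upright blue plastic panel, 108 wide (x) x 8 thick (y) x 100 high (z), 0.1 to 0.21 kg, with a dark wooden grip strip on each face at the middle of the upper edge (60 wide, from 71 to 99 above the lower edge, 14 thick over both). Origin: centre of its lower edge. Either face may look either way. It starts standing loosely in the groove of the rest.
- rest: Wooden block, 130 (x) x 60 (y) x 26 high, fixed to the worktop, with an open groove along its x, 11 wide, whose floor is 6 above the underside; the divider starts in it and must be lifted 20 straight up to be clear. Origin: centre of the underside.
- salt_mill: Small clear glass salt mill with a grey domed top, round, 90 high; body 44 in diameter up to 70, top 34 in diameter above 74; 0.07 to 0.14 kg. Origin: centre of its underside, z up. It starts upright on the tray's floor in the middle, across the line of the pins.
- coaster: Round black slate coaster, 96 in diameter, 7 thick, lying loose on the worktop; it and the rest swap sides. Origin: centre of its underside. A wall cabinet hangs 0.47 m above the worktop beyond them (its front runs from about x 0.65, y 0 to x 0.5, y 0.55): keep the wrist on the robot side of it.
- jar_left: Spice jar with a yellow cap, 42 in diameter, 96 high, standing in the +y half of the tray about 100 from the slot. Bystander. Origin: centre of its underside.
- jar_right: Spice jar with a yellow cap, 42 in diameter, 96 high, standing in the -y half of the tray about 100 from the slot. Bystander. Origin: centre of its underside.
- jigger: Brass-coloured double cone spirit measure, 49 in diameter, 82 high, standing on the worktop farther from the robot than the rest and the coaster. Bystander. Origin: centre of its underside.
Not all that is in view belongs to the job. There is more than one size of the coaster; the one meant has the size given above. Leave any purple look-alike of the salt_mill alone.

How it is judged (in metres and radians):
On the way, in this order (a step that is already met when the one before it is completed fails the run):
1. the salt mill stands released and upright on the slate coaster (horizontal distance between salt_mill and coaster below 0.025 m and z of salt_mill in the frame of coaster between 0.004 and 0.011 m and angle between salt_mill's own z axis and vertical below 0.15 rad and height (world z) of coaster below 0.004 m and angle between coaster's own z axis and vertical below 0.05 rad and linear speed of salt_mill below 0.02 m/s and contact force between the fingers and salt_mill below 0.1 N), for 0.2 s.
2. the divider sits fully down between the guide pins, released (horizontal distance between divider and slot below 0.006 m and z of divider in the frame of slot between -0.003 and 0.004 m and angle between divider's own z axis and vertical below 0.08 rad and angle between the x axis of divider and the x axis of tray, either way round below 0.1 rad and linear speed of divider below 0.02 m/s and contact force between the fingers and divider below 0.1 N), for 0.2 s.
At the end, for the whole second after the job is handed in: Both released and at rest: the mill upright on the coaster (flat on the worktop), within 25 mm of its centre; the divider upright between the pins, in line with the tray's x (either way round), lower edge within 4 mm of the tray floor, centre within 6 mm of the slot point (all of step 1 and all of step 2); the robot touches nothing.
It fails at once if a spice jar or the jigger is moved more than 30 mm or tipped over (distance of any of jar_left, jar_right, jigger from where it was at the start of the episode above 0.03 m or angle between any of jar_left, jar_right, jigger's own z axis and vertical above 0.4 rad).
It fails at once if the salt mill is knocked over (angle between salt_mill's own z axis and vertical above 0.8 rad).
It fails at once if the divider or the salt mill is dropped (falls faster than 0.4 m/s out of the fingers) ((linear speed of divider above 0.4 m/s and contact force between the fingers and divider below 0.1 N) or (linear speed of salt_mill above 0.4 m/s and contact force between the fingers and salt_mill below 0.1 N)).
It fails at once if the divider is forced into the tray or the salt mill pressed on to the coaster (more than 40 N) (contact force between divider and tray above 40 N or contact force between salt_mill and coaster above 40 N).
It also fails if it takes over 69 s, if anything falls off the work surface, if the arm or the gripper's body presses on something with over 40 N, if the wrist force passes 120 N, or if a joint passes its speed limit or range.

ROBOT

A 6-joint arm with a two-finger parallel gripper is mounted at the origin on a cart in front of the work surface, level with it; the furniture and walls round the work are solid. World frame = base frame: x ahead of the robot, y to its left, z up, the work surface at z = 0. Lengths are in mm, angles in rad, forces in N, time in s.
With the tool pointing down it reaches from about 300 to 775 mm from the base axis. Payload 14.6 kg.
Tool frame: the origin (TCP) lies on the centre line of the jaws, within the pads' length; the fingertips stand 19 mm ahead of it and the grasp point (between the pads) is the TCP (bot.tip_reach is the distance from the TCP to the fingertips, in mm); z points along the fingers, y is the line along which they close (so a half turn about z gives the same grasp; the last joint's range is limited). The gripper opens to 85 mm and grips with 20 to 120 N. Pads are 22 mm wide; open, the fingers measure 114 mm over their backs; the gripper's body (76 mm by 85 mm) begins 54 mm behind the grasp point. The pads swing forward as they close: fully open they stand 13 mm farther back than shut.
Start: joints at [1.116, 0.3, 1.521, -0, 1.321, -0.067], TCP at [207.981, 509.15, 250.281] pointing down, gripper open.
Joint ranges: [-3.03, 3.03], [-0.79, 2.21], [0.23, 2.52], [-1.04, 4.18], [0, 3.07], [-2.55, 2.55]. Speed limits (rad/s): [2.22, 2.22, 2.57, 3.14, 3.14, 3.14].

INTERFACE

Orientations are given as a unit quaternion [w, x, y, z].
In Python, from rig import bot gives the robot as it stands. Calls block until the motion is done:
- bot.move_to(position, orientation): joint-space move of the TCP to a pose.
- bot.servo_line(position, attitude=None, speed=150, until_force=None): straight line of the TCP; attitude=None keeps the orientation; speed is the mean speed in mm/s. With until_force (N) it stops when the force on the tool has changed by that much, and returns True; else False.
- bot.move_joints(angles): joint-space move.
- bot.move_gripper(opening, grip_force=None): finger opening in mm; grip_force is the grip in N (None keeps the last); returns when the fingers have stopped.
- bot.dwell(seconds).
- bot.ik(position, orientation): joint angles nearest the present ones, or None.
- bot.read_state(): the state.
- bot.read_camera(name): name is "scene" or "top"; returns a dict with "image" (480x640x3 uint8, blue, green, red), "depth" (480x640 float32, mm along the optical axis (not along the pixel's ray), 0 where there is no reading), "fovy" (degrees; the focal length in pixels is half the picture's height over the tangent of half this angle, whatever the lens; pixels are square), "cx", "cy" (the principal point, pixels), "eye" and "attitude" of the camera in the world. Camera axes: x right, y down, z forward; pixel columns grow to the right and rows downward; lengths in mm; the calibration is good to about 2 mm. A picture is of the moment at which its call begins.
A pose or a line that the arm cannot do raises bot.MotionError and nothing moves.
- bot.finish_job(): hands the job in; it is judged then, once.
The state is a dict: "clock": time; "joint_positions": joint angles; "qvel": joint speeds; "effort": joint torques, N m; "ee_pos": TCP position; "tool_rot": TCP orientation; "ft_force": force on the tool from outside, world axes, zero at the start; "moment": the same for the moment, N m; "grip_width": finger opening in mm; "grip_force": force on a finger pad.
Only numpy, scipy, OpenCV 4.12 (cv2) and the standard library are available. Lean on these libraries where they do the work, as an engineer would, in place of code of your own. Each camera call takes 0.05 s, during which the arm holds its last target. There are 200 camera calls.

## Working session

There is one attempt and no reset: what is moved stays moved. The work goes in short steps, each a Python script; the robot and the scene stay as the last script left them, time stands still between calls to the robot, and variables do not carry over. Pictures are saved under pics/ and viewed, at most 10 in all, crops included, and the job is handed in when it is done.

```bash
ls; mkdir -p pics; cat > h.py <<'E'
import numpy as np, cv2
from scipy.spatial.transform import Rotation as R
from rig import bot
def q2R(q): return R.from_quat([q[1],q[2],q[3],q[0]]).as_matrix()
def cam(n):
    c=bot.read_camera(n); c['f']=240/np.tan(np.radians(c['fovy'])/2); c['R']=q2R(c['attitude']); c['eye']=np.array(c['eye']); return c
def ray(c,u,v): return c['R']@np.array([(u-c['cx'])/c['f'],(v-c['cy'])/c['f'],1])
def plane(c,u,v,z):
    d=ray(c,u,v); return c['eye']+d*(z-c['eye'][2])/d[2]
def cloud(c):
    v,u=np.mgrid[:480,:640]; d=c['depth']
    p=np.stack([(u-c['cx'])/c['f']*d,(v-c['cy'])/c['f']*d,d],-1)
    return p@c['R'].T+c['eye']
def px(c,P):
    p=c['R'].T@(np.array(P)-c['eye']); return p[:2]/p[2]*c['f']+[c['cx'],c['cy']]
def down(yaw):  # tool down, tool y axis at angle yaw in world
    y=np.array([np.cos(yaw),np.sin(yaw),0]); z=np.array([0,0,-1.]); x=np.cross(y,z)
    q=R.from_matrix(np.stack([x,y,z],1)).as_quat(); return [q[3],q[0],q[1],q[2]]
E
python3 - <<'E'
from h import *
for n in ['scene','top']:
    c=cam(n); cv2.imwrite(f'pics/{n}0.png',c['image']); print(n,c['eye'],c['R'].round(3).tolist(),c['fovy'],c['cx'],c['cy'],(c['depth']>0).mean())
    np.save(f'{n}0.npy',c,allow_pickle=True)
s=bot.read_state();print({k:s[k] for k in ['clock','ee_pos','tool_rot','ft_force','grip_width']})
E
```

```text
pics
scene [1097.3840369  -624.19614226  704.05022261] [[0.732, 0.395, -0.555], [0.681, -0.443, 0.583], [-0.016, -0.805, -0.593]] 55.27874505218345 319.70534030586856 235.08763652460465 0.9959798177083333
top [ 374.18380205   10.37630185 1194.95115927] [[0.025, -0.995, 0.101], [-1.0, -0.024, 0.019], [-0.016, -0.102, -0.995]] 45.728963935596376 325.5451344430907 241.66624512769897 0.9961458333333333
{'clock': 0.1, 'ee_pos': array([207.92003837, 508.98748055, 249.80263942]), 'tool_rot': array([-1.27740048e-04,  1.92702741e-01,  9.81257052e-01, -4.84853370e-04]), 'ft_force': array([ 0.36954317,  0.29503926, -0.10425289]), 'grip_width': 85.4388635942122}
```

View pics/scene0.png

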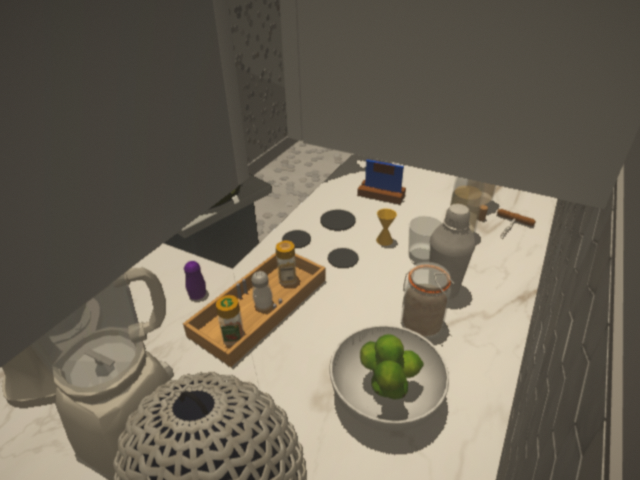

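View pics/top0.png

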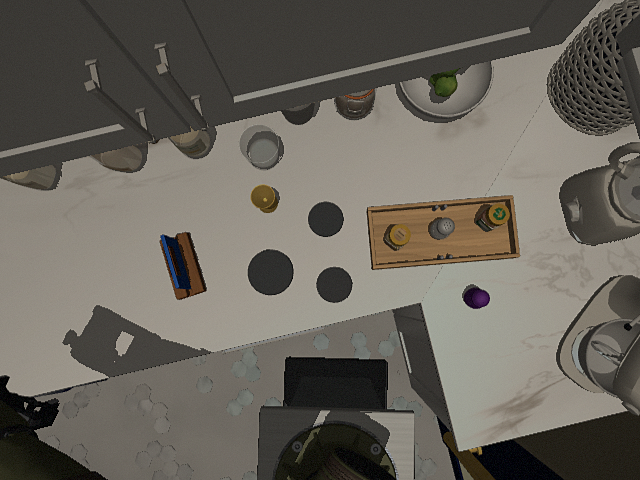

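Scene view: the tray holds two yellow-capped jars and the mill at (263,290), with the blue divider in its rest at (383,178). Top view: the mill is at (441,228), pins at (438,208) and (443,256), the large coaster at (271,272), the rest at (183,265) and the jigger at (264,197).

```bash
python3 - <<'E'
from h import *
t=np.load('top0.npy',allow_pickle=True).item(); s=np.load('scene0.npy',allow_pickle=True).item()
a=cv2.resize(t['image'][190:280,360:530],None,fx=4,fy=4,interpolation=2)[:300,:680]
a=cv2.resize(t['image'][190:275,360:525],(400,206)); 
L=cv2.resize(t['image'][220:310,145:220],(400,480)); S=cv2.resize(s['image'][150:210,345:420],(400,320)); T2=cv2.resize(s['image'][235:355,180:330],(400,280-0))
M=np.zeros((600,800,3),np.uint8); M[:480,:400]=L; M[:320,400:]=S; M[320:600,400:]=T2
cv2.imwrite('pics/m1.png',cv2.convertScaleAbs(M,alpha=1.6))
# coasters
g=t['image'].max(2); m=((g<70)).astype(np.uint8); m[:, :215]=0; m[:, 365:]=0; m[:190]=0; m[305:]=0
for c in cv2.findContours(m,0,1)[0]:
    if cv2.contourArea(c)<300: continue
    e=cv2.fitEllipse(c); P=plane(t,*e[0],7); h=cv2.boundingRect(c)
    print('disc',np.round(e[0],1),np.round(e[1],1),'world',P.round(1),'diam',np.array(e[1])*(t['eye'][2]-7)/t['f'])
C=cloud(t); 
for u,v in [(271,272),(441,226),(400,250),(398,230),(264,190)]: print((u,v),C[v,u].round(1))
E
```

```text
disc [334.  284.3] [34.6 34.7] world [406.4  13.2   7. ] diam [72.238366   72.41350406]
disc [270.1 272. ] [44.2 44.9] world [428.7 147.2   7. ] diam [92.16430131 93.78074533]
disc [325.4 218.8] [33.9 34.6] world [543.5  34.5   7. ] diam [70.81644817 72.12993583]
(271, 272) [428.7 145.6   5.1]
(441, 226) [ 522.4 -192.7   91.9]
(400, 250) [ 481.3 -123.2    6.1]
(398, 230) [ 511.4 -108.2  101.6]
(264, 190) [591.  158.8  64.8]
```

View pics/m1.png

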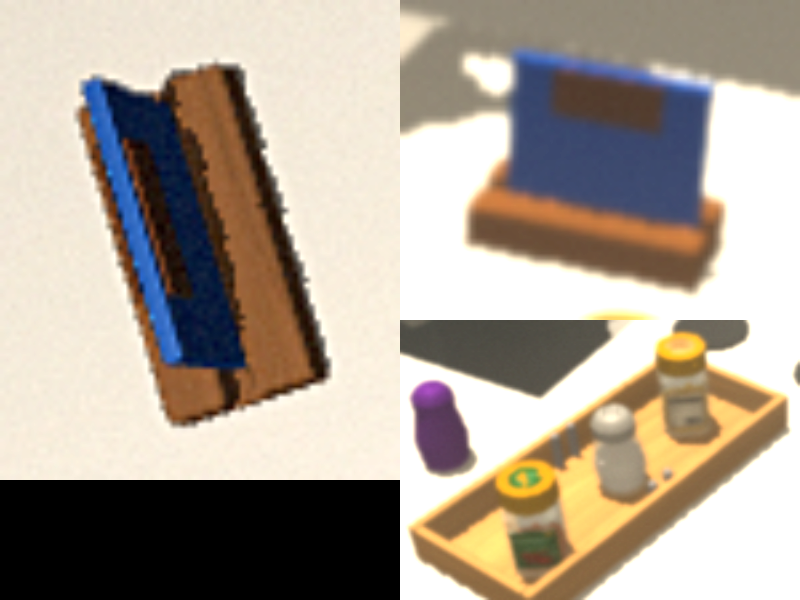

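The crops show the divider's bright top edge running from about (162,235) to (177,288) in the top view, standing straight in the groove. The mill stands between the two pin pairs. Next I measure the poses.

```bash
python3 - <<'E'
from h import *
t=np.load('top0.npy',allow_pickle=True).item(); s=np.load('scene0.npy',allow_pickle=True).item()
Ct,Cs=cloud(t),cloud(s)
def line_blob(c,mask):
    n,l,st,ce=cv2.connectedComponentsWithStats(mask.astype(np.uint8)); return l,st,ce
for nm,c,C in [('top',t,Ct),('scene',s,Cs)]:
    h=cv2.cvtColor(c['image'],cv2.COLOR_BGR2HSV); H,S,V=h[...,0],h[...,1],h[...,2]
    wood=(H>8)&(H<20)&(S>90)&(abs(C[...,0]-520)<130)&(abs(C[...,1]+200)<220)&(C[...,2]>34)&(C[...,2]<46)
    P=C[wood]; r=cv2.minAreaRect(P[:,:2].astype(np.float32)); print(nm,'tray rim',np.round(r[0],1),np.round(r[1],1),r[2],'z',np.median(P[:,2]).round(1),wood.sum())
    mm=(np.hypot(C[...,0]-522,C[...,1]+195)<35)&(C[...,2]>70)
    P=C[mm]; v,u=np.nonzero(mm); print(nm,'mill top box',P.min(0).round(1),P.max(0).round(1),'px',u.mean(),v.mean(),mm.sum(),'u',u.min(),u.max(),'v',v.min(),v.max())
    blue=(H>100)&(H<130)&(S>120)&(abs(C[...,1]-320)<120)&(C[...,0]>300)&(C[...,0]<600)&(C[...,2]>20)
    P=C[blue]; print(nm,'blue z',np.percentile(P[:,2],[1,50,99]).round(1),blue.sum())
    top=blue&(C[...,2]>np.percentile(P[:,2],99)-6); P=C[top]; r=cv2.minAreaRect(P[:,:2].astype(np.float32)); print('  top edge',np.round(r[0],1),np.round(r[1],1),r[2],top.sum())
    w=(H>3)&(H<20)&(S>90)&(abs(C[...,1]-320)<120)&(C[...,0]>300)&(C[...,0]<600)&(C[...,2]>20)&(C[...,2]<31); P=C[w]
    r=cv2.minAreaRect(P[:,:2].astype(np.float32)); print('  rest top',np.round(r[0],1),np.round(r[1],1),r[2],'z',np.median(P[:,2]).round(1))
    for k,yc in (('jl',-105),('jr',-290)):
        y=(H>15)&(H<32)&(S>120)&(C[...,2]>85)&(abs(C[...,1]-yc)<45)&(abs(C[...,0]-520)<60);P=C[y]
        if len(P): print('  ',k,P.min(0).round(),P.max(0).round())
E
```

```text
top tray rim [ 518.6 -206.2] [127.5 299.9] 6.110326766967773 z 38.6 1537
top mill top box [ 507.7 -220.    71.6] [ 541.6 -186.2   97.7] px 445.2332015810277 225.82608695652175 253 u 436 454 v 217 234
top blue z [ 21.1  75.5 109.5] 613
  top edge [440.4 330.6] [105.5   8.9] 19.66667366027832 180
  rest top [437.3 329.5] [128.7  60.5] 19.876176834106445 z 25.0
   jl [ 483. -132.   86.] [524. -91. 107.]
   jr [ 527. -323.   85.] [ 569. -281.  107.]
scene tray rim [ 520.2 -207.5] [130.9 301.2] 6.008589744567871 z 38.8 1463
scene mill top box [ 511.3 -222.2   70. ] [ 543.9 -190.6   96.2] px 259.28632478632477 280.05128205128204 234 u 251 267 v 272 289
scene blue z [ 64.5  97.2 107.2] 129
  top edge [441.4 332. ] [102.4  13.6] 17.803634643554688 51
  rest top [439.9 327.3] [127.9  66.7] 19.131898880004883 z 24.5
   jl [ 482. -134.   85.] [526. -93. 104.]
   jr [ 529. -324.   85.] [ 571. -283.  105.]
```

```bash
python3 - <<'E'
from h import *
ya=np.radians(6.1); 
best=None
for yaw in (ya+np.pi/2, ya-np.pi/2):
    print(yaw,[None if (j:=bot.ik(p,down(yaw))) is None else np.round(j,2) for p in ([525.5,-204.5,200],[525.5,-204.5,54])])
yaw=ya+np.pi/2
for d in (0,np.pi):
    for y2 in np.radians([19.7+90,19.7-90]): print('div',y2,[None if (j:=bot.ik(p,down(y2))) is None else np.round(j,2) for p in ([440,331,200],[440,331,94])])
    for y2 in np.linspace(-np.pi/2,np.pi/2,5): print('coast',y2,None if (j:=bot.ik([429,147,60],down(y2))) is None else np.round(j,2))
    break
E
```

```text
1.6772614111665507 [array([-0.44,  0.38,  1.54, -0.  ,  1.23, -2.11]), array([-0.44,  0.57,  1.64, -0.  ,  0.93, -2.11])]
-1.4643312424232424 [array([-0.44,  0.38,  1.54, -0.  ,  1.23,  1.03]), array([-0.44,  0.57,  1.64, -0.  ,  0.93,  1.03])]
div 1.9146261894377796 [array([ 0.58,  0.35,  1.58, -0.  ,  1.21, -1.34]), array([ 0.58,  0.48,  1.67, -0.  ,  1.  , -1.34])]
div -1.2269664641520137 [array([ 0.58,  0.35,  1.58, -0.  ,  1.21,  1.81]), array([ 0.58,  0.48,  1.67, -0.  ,  1.  ,  1.81])]
coast -1.5707963267948966 [ 0.25  0.36  1.95 -0.    0.83  1.82]
coast -0.7853981633974483 [ 0.25  0.36  1.95 -0.    0.83  1.03]
coast 0.0 [ 0.25  0.36  1.95 -0.    0.83  0.25]
coast 0.7853981633974483 [ 0.25  0.36  1.95 -0.    0.83 -0.54]
coast 1.5707963267948966 [ 0.25  0.36  1.95 -0.    0.83 -1.32]
```

```bash
python3 - <<'E'
from h import *
q=down(np.radians(6.1)-np.pi/2)
bot.move_gripper(80,30)
bot.move_to([525.5,-204.5,200],q)
f=bot.servo_line([525.5,-204.5,54],speed=100,until_force=12)
print('hit',f,bot.read_state()['ee_pos'])
c=cam('scene'); cv2.imwrite('pics/g1.png',cv2.resize(c['image'][180:360,150:390],(800,600)))
if not f:
    w=bot.move_gripper(30,30); s=bot.read_state(); print(s['grip_width'],s['grip_force'],s['ft_force'],s['ee_pos'],s['clock'])
E
```

```text
hit False [ 525.77378986 -204.61324705   54.5703604 ]
39.91348346359546 29.929143139743246 [-1.42606162  1.19512575  5.89905911] [ 525.75294445 -204.55375384   54.5290053 ] 5.2167
```

```bash
python3 - <<'E'
from h import *
p=[428.7,147.2]
p0=bot.read_state()['ee_pos']
bot.servo_line([p0[0],p0[1],180],speed=100)
s=bot.read_state(); print(s['grip_width'],s['ft_force'])
q=down(-1.0)
bot.move_to([*p,180],q)
c=cam('scene'); cv2.imwrite('pics/g2.png',cv2.resize(c['image'][110:290,240:480],(800,600)))
C=cloud(c)
bot.servo_line([*p,75],speed=100)
s=bot.read_state(); print(s['ee_pos'],s['ft_force'],s['clock'])
np.save('scene1.npy',cam('scene'),allow_pickle=True);np.save('top1.npy',cam('top'),allow_pickle=True)
c=np.load('scene1.npy',allow_pickle=True).item(); cv2.imwrite('pics/g2.png',cv2.resize(c['image'][140:290,250:450],(800,600)))
E
```

```text
39.523131392977426 [ 0.18743049 -0.52165568 -1.37300135]
[429.00361515 147.26725832  75.48848837] [ 0.17529909 -0.36877759 -0.42691862] 9.2417
```

View pics/g2.png

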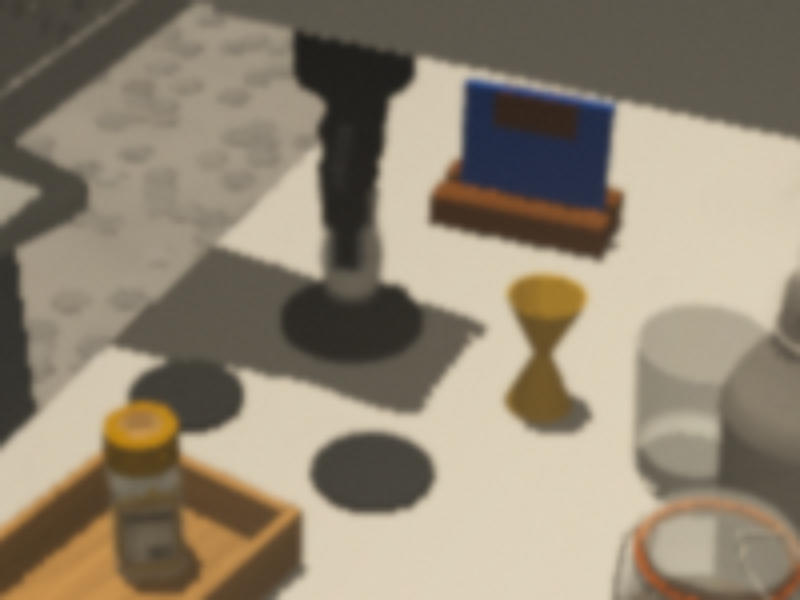

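The mill hangs upright in the fingers, its lower end at crop (352,300), just above the coaster centred at about (352,322). I'll lower it until it touches.

```bash
python3 - <<'E'
from h import *
p=[428.7,147.2]
bot.servo_line([*p,60],speed=50)
f=bot.servo_line([*p,48],speed=12,until_force=3)
s=bot.read_state(); print(f,s['ee_pos'],s['ft_force'])
bot.move_gripper(52,20); bot.move_gripper(75,20); bot.dwell(.2)
z=s['ee_pos'][2]
bot.servo_line([*p,z+10],speed=40); bot.servo_line([*p,180],speed=150)
bot.move_to([330,330,230],down(np.radians(19.7)-np.pi/2))
for n in('scene','top'):
    c=cam(n); np.save(n+'2.npy',c,allow_pickle=True); C=cloud(c)
    m=(np.hypot(C[...,0]-429,C[...,1]-147)<40)&(C[...,2]>80)&(C[...,2]<110); P=C[m]; print(n,P.min(0).round(1),P.max(0).round(1))
t=c; m=(t['image'].max(2)<70).astype(np.uint8); cv2.imwrite('pics/g3.png',np.vstack([cv2.resize(t['image'][210:320,140:360],(800,400)),np.zeros((0,800,3),np.uint8)]))
print(bot.read_state()['clock'])
E
```

```text
True [428.86335767 147.24114259  55.50735588] [ 0.40720428 -0.8636915   4.88296971]
scene [417.6 126.6  80.1] [447.  156.   97.2]
top [413.  128.8  80.5] [446.6 162.6  99. ]
13.4417
```

View pics/g3.png

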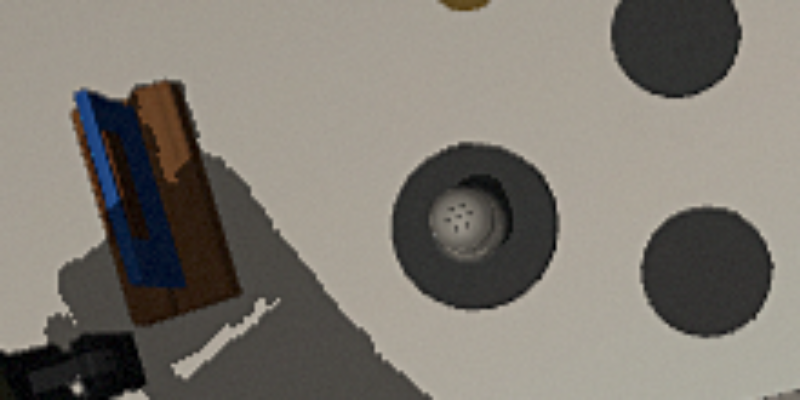

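The mill stands upright near the centre of the coaster (crop (462,218) against (475,226), the difference being mostly parallax). Next come the pins and then the divider grasp.

```bash
python3 - <<'E'
from h import *
for n in('top','scene'):
    c=np.load(n+'2.npy',allow_pickle=True).item(); C=cloud(c); h=cv2.cvtColor(c['image'],cv2.COLOR_BGR2HSV)
    wood=(h[...,0]>8)&(h[...,0]<20)&(h[...,1]>90)&(abs(C[...,0]-520)<130)&(abs(C[...,1]+200)<220)&(C[...,2]>34)&(C[...,2]<46)
    r=cv2.minAreaRect(C[wood][:,:2].astype(np.float32)); print(n,r)
    a=np.radians(6.1); ex=np.array([np.cos(a),np.sin(a),0]); ey=np.array([-ex[1],ex[0],0]); o=np.array([519,-206.5,46])
    for sx in(-52,52):
        for sy in(-9,9): 
            P=o+sx*ex+sy*ey; print(sx,sy,px(c,P).round(1),end=' ')
    print()
t=np.load('top2.npy',allow_pickle=True).item(); s=np.load('scene2.npy',allow_pickle=True).item()
cv2.imwrite('pics/pins.png',cv2.convertScaleAbs(np.hstack([cv2.resize(t['image'][200:265,420:460],(369,600),interpolation=0),cv2.resize(s['image'][255:315,235:290],(431,600),interpolation=0)]),alpha=1.7))
q=down(np.radians(19.7)-np.pi/2)
bot.move_gripper(60,40)
bot.move_to([440.5,331,170],q)
f=bot.servo_line([440.5,331,92],speed=80,until_force=10)
print(f)
if not f:
    bot.move_gripper(8,40); s=bot.read_state(); print(s['grip_width'],s['grip_force'],s['ft_force'],s['ee_pos'],s['clock'])
E
```

```text
top ((518.6185913085938, -206.6422576904297), (127.53550720214844, 300.3598327636719), 6.187616348266602)
-52 -9 [450.7 255.9] -52 9 [441.8 256.6] 52 -9 [445.4 205.1] 52 9 [436.6 205.8] 
scene ((519.9622192382812, -207.13388061523438), (130.48239135742188, 301.44195556640625), 6.004454135894775)
-52 -9 [237.2 283.3] -52 9 [243.1 278.7] 52 -9 [273.9 303.8] 52 9 [279.7 298.7] 
False
13.379136316093609 39.69774305820465 [-0.23829907 -0.80592481  2.52831688] [440.64206171 331.08624041  92.27000967] 15.9083
```

View pics/pins.png

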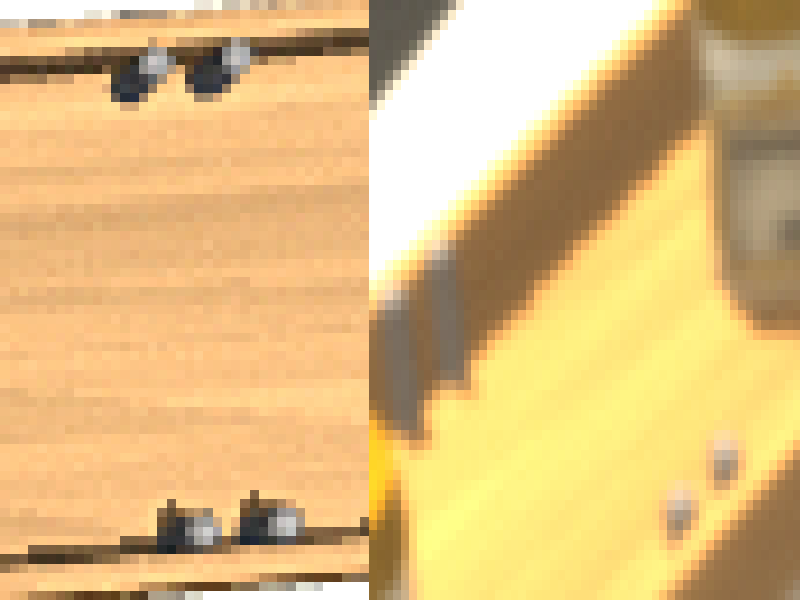

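The pin tops in the crop map to top pixels (436.6,206.0), (445.5,205.1), (441.7,257.0) and (450.7,256.1), within 0.4 px of the slot model (519,-206.5, 6.1°). The scene view agrees to under 1 px. I'll lift the divider and hover it above the slot.

```bash
python3 - <<'E'
from h import *
bot.servo_line([440.6,331.1,130],speed=50)
s=bot.read_state(); print(s['grip_width'],s['ft_force'])
bot.servo_line([440.6,331.1,245],speed=120)
q=down(np.radians(6.1)-np.pi/2)
bot.move_to([519,-206.5,245],q)
bot.servo_line([519,-206.5,150],speed=80); bot.dwell(.3)
s=bot.read_state(); print(s['ee_pos'],s['tool_rot'],s['ft_force'],s['grip_width'],s['clock'])
for n in('scene','top'): np.save(n+'3.npy',cam(n),allow_pickle=True)
t=np.load('top3.npy',allow_pickle=True).item(); c=np.load('scene3.npy',allow_pickle=True).item()
cv2.imwrite('pics/h.png',cv2.convertScaleAbs(np.hstack([cv2.resize(t['image'][190:270,415:468],(400,600),interpolation=0),cv2.resize(c['image'][215:320,230:300],(400,600),interpolation=0)]),alpha=1.7))
E
```

```text
13.651827883022511 [ 0.5359034  -0.22954945 -1.25773989]
[ 519.03352653 -206.50253022  150.13905349] [7.34509724e-05 9.98581754e-01 5.32397117e-02 8.54011018e-05] [-0.18872793 -0.30311206 -2.69821044] 13.115147951233084 21.5167
```

View pics/h.png

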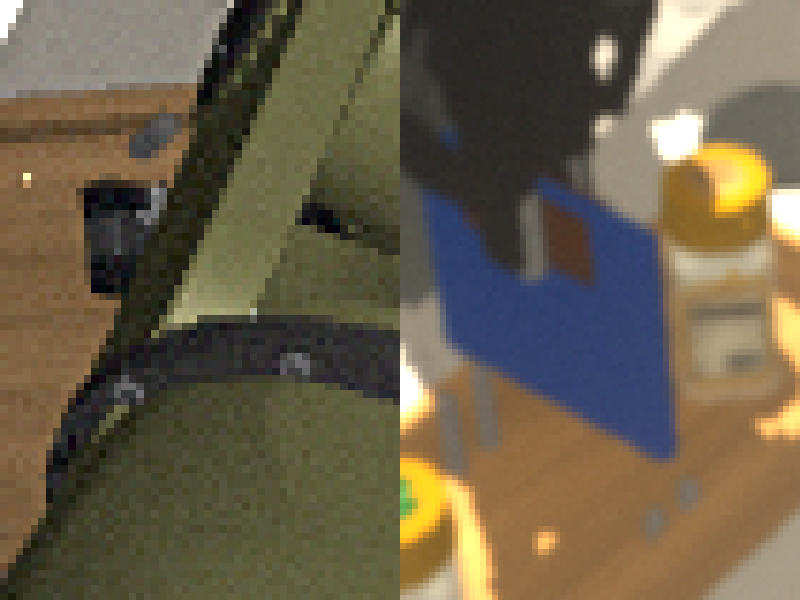

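The top view is blocked by the arm. The scene view shows the blue panel with its lower corners at about (238.6,274.9) and (277.1,295.0), above the pin pairs. I'll fit its edges and compare them with the prediction.

```bash
cat > edge.py <<'E'
from h import *
def measure(c, slot, yaw, zb, show=True):
    """returns predicted/observed corners of near (-y) face using line fits of the blue panel"""
    im=c['image'].astype(float); b=im[...,0]-im[...,2]
    a=np.radians(yaw); ex=np.array([np.cos(a),np.sin(a),0]); ey=np.array([-ex[1],ex[0],0]); o=np.array([*slot,zb])
    f=lambda x,y,z: o+x*ex+y*ey+np.array([0,0,z])
    def edge(A,B,n=15,w=6):   # sub-pixel crossing along normal
        A,B=np.array(A),np.array(B); d=(B-A)/np.linalg.norm(B-A); nn=np.array([-d[1],d[0]]); off=[]
        for t in np.linspace(.12,.88,n):
            p=A+t*(B-A); ks=np.arange(-w,w+.01,.1); xy=(p+ks[:,None]*nn).astype(np.float32)
            v=cv2.remap(b.astype(np.float32),xy[None,:,0],xy[None,:,1],cv2.INTER_LINEAR)[0]
            m=(v.max()+v.min())/2; 
            if v.max()-v.min()<15: continue
            i=np.nonzero(np.diff(np.sign(v-m)))[0]
            if len(i): off.append((t,ks[i[np.argmin(abs(ks[i]))]]))
        off=np.array(off); k=np.polyfit(off[:,0],off[:,1],1); r=off[:,1]-np.polyval(k,off[:,0]); ok=abs(r)<2*r.std()+.1
        return np.polyfit(off[ok,0],off[ok,1],1),A,B,nn,r.std(),len(off)
    out={}
    for nm,P,Q in [('bottom',f(-54,-4,0),f(54,-4,0)),('right',f(54,4,5),f(54,4,65)),('left',f(-54,-4,5),f(-54,-4,60))]:
        A,B=px(c,P),px(c,Q); k,_,_,nn,sd,n=edge(A,B); 
        print(nm,'off at ends px',np.polyval(k,[0,1]).round(2),'normal',nn.round(2),'sd',sd.round(2),n, 'px/10mm x,y,z',[((px(c,P+10*v)-A)@nn).round(2) for v in (ex,ey,np.array([0,0,1.]))])
E
python3 - <<'E'
from edge import *
c=np.load('scene3.npy',allow_pickle=True).item()
measure(c,(519,-206.5),6.1,150.1-86.3)
E
```

```text
bottom off at ends px [-0.81 -0.73] normal [-0.48  0.88] sd 0.19 15 px/10mm x,y,z [np.float64(-0.0), np.float64(-3.83), np.float64(-2.87)]
right off at ends px [-0.24 -0.28] normal [ 1.   -0.09] sd 0.08 15 px/10mm x,y,z [np.float64(3.58), np.float64(3.51), np.float64(0.0)]
left off at ends px [0.62 0.47] normal [ 0.99 -0.16] sd 0.08 15 px/10mm x,y,z [np.float64(3.05), np.float64(3.73), np.float64(-0.0)]
```

Offsets are under 1 px (about 2 mm) and the yaw is right. I'll descend slowly under force guard.

```bash
python3 - <<'E'
from h import *
bot.servo_line([519,-206.5,136],speed=60)
bot.dwell(.2); s=bot.read_state(); print(s['ft_force'],s['moment'])
f=bot.servo_line([519,-206.5,120],speed=12,until_force=4)
s=bot.read_state(); print(f,s['ee_pos'],s['ft_force'],s['moment'],s['grip_width'],s['clock'])
np.save('scene4.npy',cam('scene'),allow_pickle=True)
from edge import measure
measure(np.load('scene4.npy',allow_pickle=True).item(),(519,-206.5),6.1,s['ee_pos'][2]-86.3)
E
```

```text
[ 0.50823795 -0.3262776  -1.51172101] [-0.02421141 -0.00671718 -0.00598271]
False [ 519.03318877 -206.50214056  120.08697027] [-0.88119943 -0.02331119 -1.19804323] [ 0.01038436  0.02535203 -0.0087011 ] 13.20053040153405 23.6833
bottom off at ends px [-0.66 -0.75] normal [-0.49  0.87] sd 0.21 15 px/10mm x,y,z [np.float64(-0.0), np.float64(-3.84), np.float64(-2.74)]
right off at ends px [ 0.38 -0.53] normal [ 1.   -0.09] sd 0.24 15 px/10mm x,y,z [np.float64(3.52), np.float64(3.44), np.float64(0.0)]
left off at ends px [0.59 0.67] normal [ 0.99 -0.16] sd 0.08 15 px/10mm x,y,z [np.float64(3.0), np.float64(3.67), np.float64(-0.0)]
```

The lower edge is 12 mm below the pin tops with no contact force, so it is in the gaps. Continuing down to the floor.

```bash
python3 - <<'E'
from h import *
f=bot.servo_line([519,-206.5,97],speed=20,until_force=6)
s=bot.read_state(); print(f,s['ee_pos'],s['ft_force'])
if not f:
    f=bot.servo_line([519,-206.5,87],speed=8,until_force=4)
    s=bot.read_state(); print(f,s['ee_pos'],s['ft_force'],s['clock'])
E
```

```text
False [ 519.07313987 -206.53350493   97.15754938] [ 0.64213546  0.18848456 -1.09806304]
True [ 519.02427307 -206.57078909   92.2883364 ] [-1.63936334 -0.48430528  5.35492027] 25.7417
```

Contact came at 92.3, exactly the expected floor height. I'll release gently, retreat and check.

```bash
python3 - <<'E'
from h import *
p=bot.read_state()['ee_pos']
bot.move_gripper(20,20); bot.move_gripper(45,20); bot.dwell(.2)
bot.servo_line([519,-206.5,p[2]+10],speed=40); bot.servo_line([519,-206.5,220],speed=150)
bot.move_to([400,20,250],down(-1.2))
from edge import measure
for n in('scene','top'): np.save(n+'5.npy',cam(n),allow_pickle=True)
t=np.load('top5.npy',allow_pickle=True).item(); c=np.load('scene5.npy',allow_pickle=True).item()
measure(c,(519,-206.5),6.1,6)
for k in (t,c):
    C=cloud(k); h=cv2.cvtColor(k['image'],cv2.COLOR_BGR2HSV); b=(h[...,0]>100)&(h[...,0]<130)&(h[...,1]>120)&(abs(C[...,1]+206)<60)&(abs(C[...,0]-519)<90)
    P=C[b]; zt=np.percentile(P[:,2],98); print('top z',zt); T=P[P[:,2]>zt-6]; print(cv2.minAreaRect(T[:,:2].astype(np.float32)))
    m=(np.hypot(C[...,0]-429,C[...,1]-147)<40)&(C[...,2]>80)&(C[...,2]<110); P=C[m]; 
    if len(P): print('mill',P.min(0).round(1),P.max(0).round(1))
cv2.imwrite('pics/end.png',np.hstack([cv2.resize(t['image'][180:300,240:540],(400,400)),cv2.resize(c['image'][130:370,180:420],(400,400))]))
print(bot.read_state()['clock'])
E
```

```text
bottom off at ends px [-0.08  0.22] normal [-0.5   0.87] sd 0.76 15 px/10mm x,y,z [np.float64(-0.0), np.float64(-3.84), np.float64(-2.63)]
right off at ends px [-0.84  1.16] normal [ 1.   -0.09] sd 1.38 15 px/10mm x,y,z [np.float64(3.45), np.float64(3.39), np.float64(-0.0)]
left off at ends px [-1.87  1.13] normal [ 0.99 -0.16] sd 1.04 15 px/10mm x,y,z [np.float64(2.95), np.float64(3.61), np.float64(-0.0)]
top z 107.82523482359643
((517.60009765625, -205.78126525878906), (105.5003890991211, 9.200862884521484), 6.0264973640441895)
mill [413.  128.8  81.2] [446.6 162.6  98.8]
top z 107.1468094574324
((518.8919677734375, -206.02687072753906), (107.22102355957031, 11.581851959228516), 6.135774612426758)
mill [417.2 127.4  80.2] [448.1 157.2  96.4]
29.0083
```

View pics/end.png

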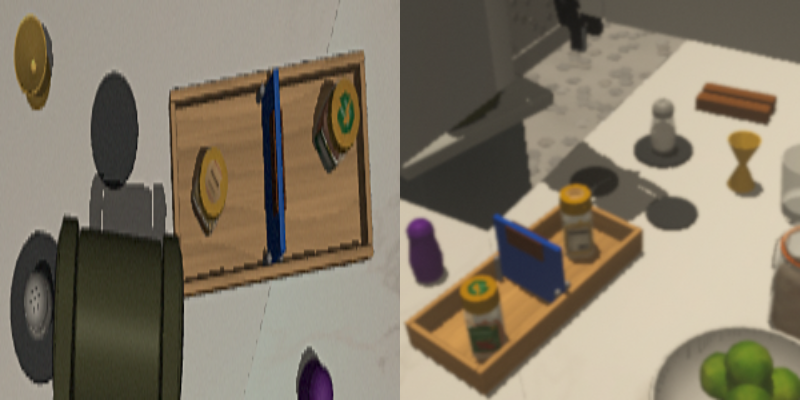

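The divider sits between the pins, with its top at the same height as in the rest. The mill is upright on the coaster and the bystanders have not moved.

```bash
python3 -c "
from rig import bot
print(bot.finish_job())"
```

```text
the job is handed in; nothing more can be done
None
```

I handed the job in at about 29 s on the robot's clock: the salt mill stands upright about 2 mm from the coaster's centre, the divider is fully down between the guide pins, and the jars and jigger stand where they were; the judge's verdict was not shown.

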